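# Put the washed hob burners back together

### The job

Pick the four washed burner parts out from among the dishes on the bamboo board and put the hob back together: on each burner seat the slotted ring of matching size (large on large, small on small), lying flat over the brass boss, and on each ring the solid cap of matching size, lying flat with its spigot down in the ring's hole. Leave the tumbler and canister standing where they are.

Things in the scene. Friction and masses are not known exactly. Their poses are not given: they have to be found in the camera images.
- crown_large_center (a point): The large burner crown: an aluminium ring with dark flame slots round its upper edge, 62 mm across outside, round hole 36 mm right through, 20 mm high. Lies flat, slots up, on the bamboo board (8 mm thick, on the counter). The point is the ring's centre, half-way up (10 mm above its underside); z is the ring's axis, upward.
- cap_large_center (a point): The large burner cap: a plain steel disc 66 mm across, 12 mm thick, on a centred spigot 26 mm across that sticks out 6 mm below (18 mm high in all); stands on its spigot on the board. The point is on its axis, 9 mm above the spigot's foot; z is its axis, upward. On its crown the disc rests on the crown's top, overhanging by 2 mm, spigot in the hole with about 4.5 mm play all round.
- burner_large: The large burner seat, fixed on the steel hob (top 12 mm above the counter): a black round pad 74 mm across and 3 mm thick with a brass boss 26 mm across standing 8 mm above the pad at its centre. Origin at the centre of the pad's underside, z up. The large crown sits flat on the pad with the boss in its hole (about 5 mm play all round). Either seat may be the left or the right one.
- crown_small_center (a point): The small burner crown: an aluminium ring with dark flame slots round its upper edge, 42 mm across outside, round hole 26 mm right through, 20 mm high. Lies flat, slots up, on the bamboo board (8 mm thick, on the counter). The point is the ring's centre, half-way up (10 mm above its underside); z is the ring's axis, upward.
- cap_small_center (a point): The small burner cap: a plain steel disc 46 mm across, 12 mm thick, on a centred spigot 17 mm across that sticks out 6 mm below (18 mm high in all); stands on its spigot on the board. The point is on its axis, 9 mm above the spigot's foot; z is its axis, upward. On its crown the disc rests on the crown's top, overhanging by 2 mm, spigot in the hole with about 4.5 mm play all round.
- burner_small: The small burner seat, fixed on the steel hob (top 12 mm above the counter): a black round pad 54 mm across and 3 mm thick with a brass boss 16 mm across standing 8 mm above the pad at its centre. Origin at the centre of the pad's underside, z up. The small crown sits flat on the pad with the boss in its hole (about 5 mm play all round). Either seat may be the left or the right one.
- tumbler: Clear glass tumbler, 66 mm across the rim, 90 mm high, loose, standing among the burner parts on the board. Origin at the centre of its foot. A bystander.
- canister: Green plastic canister with white twist cap, 60 mm across, 86 mm high, loose, standing among the burner parts on the board. Origin at the centre of its foot. A bystander.
There are look-alikes about, which are no part of the job. What is shaped like the part that bears crown_large_center but blue or green is not meant.

How it is judged:
By the outcome, as a careful person would: the job done as asked, in the order asked, and still so for the second after the job is handed in, with the robot touching nothing.
It also fails if it takes over 112 s, if anything falls off the work surface, if the arm or the gripper's body presses on something with over 40 N, if the wrist force passes 120 N, or if a joint passes its speed limit or range.

### The arm

A 6-joint arm with a two-finger parallel gripper is mounted at the origin on the work surface. World frame = base frame: x ahead of the robot, y to its left, z up, the work surface at z = 0. Lengths are in mm, angles in rad, forces in N, time in s.
With the tool pointing down it reaches from about 400 to 925 mm from the base axis. Payload 12.5 kg.
Tool frame: the origin (TCP) lies midway between the tips of the shut fingers; the grasp point (between the pads) lies 19 mm behind it (env.pinch_z is the distance from the TCP to the grasp point, in mm); z points along the fingers, y is the line along which they close (so a half turn about z gives the same grasp; the last joint's range is limited). The gripper opens to 95 mm and grips with 3 to 60 N. Pads are 20 mm wide; open, the fingers measure 119 mm over their backs; the gripper's body (75 mm by 180 mm) begins 59 mm behind the grasp point.
Start: joints at [-1.231, 0.491, 1.559, -0, 1.092, -0.106], TCP at [269.512, -563.924, 214.661] pointing down, gripper open.
Joint ranges: [-3.1, 3.1], [-0.84, 2.19], [0.05, 2.79], [-1.13, 4.28], [0.06, 2.93], [-2.69, 2.69]. Speed limits (rad/s): [2.22, 2.22, 2.79, 3.14, 3.14, 3.14].

### API

Orientations are given as [roll, pitch, yaw] about the fixed x, y, z axes, in that order (R = Rz(yaw) Ry(pitch) Rx(roll)).
In Python, from cell import readout, eyes, job_done, env gives the robot as it stands.
- The arm moves only by the shell command python3 -m jog 'ROWS'. ROWS is a JSON object of lists of equal length, an entry for each row: "dp": the shift along the tool's x, y, z in mm, a list of three; "twist": the turn about the tool's z in degrees; "claw": the closure, from -1 (fully open) to 1 (shut). A call has 1 to 8 rows; each row is the pose to reach, as a shift and turn from the pose commanded when the call began, along the tool's axes at that moment; what a row does not reach only later rows make up. A row lasts 1/12 s, in which the tool goes at most 41.7 mm and 7.16 degrees, less where a joint would pass 70% of its speed; a pose out of reach is approached as far as the arm can. A call with a gripper value outside its range is refused whole. The fingers move at their own pace and stop on an object; the grip force is fixed at half the most. Time passes only in rows, so rows that repeat a pose let the fingers close. It gives the time, the measured TCP pose, the force and the opening at its end, in the units of the state.
- readout.state(): the state, without advancing time (a new reading comes with each control period).
- eyes.read_camera(name): name is "scene" or "side" or "wrist"; returns the picture (384x512x3 uint8, red, green, blue); there is no depth.
- eyes.camera_model(name): a dict with "intrinsics" (3x3 intrinsics, pixels), "k1" (the pictures are not rectified: a ray, as slopes to the right and down, at radius r is drawn at 1 + k1 r^2 times it, then the intrinsics apply), "R" (3x3) and "t" (3): a world point X has camera coordinates R X + t. Camera axes: x right, y down, z forward; pixel columns grow to the right and rows downward; lengths in mm; the calibration is good to about 2 mm. A picture is of the moment at which its call begins: read the wrist's pose just before it. camera_model takes no time and is no camera call; for the wrist camera it gives the pose at the moment of the call.
- job_done(): hands the job in, once; it reports no verdict.
The state is a dict: "t": time; "joints": joint angles; "qvel": joint speeds; "tau": joint torques, N m; "eef_pos": TCP position; "tcp_rot": TCP orientation; "ft_force": force on the tool from outside, world axes, zero at the start; "moment": the same for the moment, N m; "opening": opening from 0.0 (shut) to 1.0 (fully open).
Only numpy, scipy, OpenCV 4.12 (cv2) and the standard library are available. Lean on these libraries where they do the work, as an engineer would, in place of code of your own. Each camera call takes 0.05 s, during which the arm holds its last target. There are 200 camera calls.

## Working session

There is one attempt and no reset: what is moved stays moved. The work goes in short steps, Python scripts to look and compute and a shell command to move; the robot and the scene stay as the last step left them, time stands still between calls to the robot, and variables do not carry over. Pictures are saved under pics/ and viewed, on a budget of 14 in all, crops included, one or two more only if the job needs it, and the job is handed in when it is done.

```bash
mkdir -p pics; ls
python3 - <<'E'
from cell import readout, eyes, env
import cv2
print(readout.state())
for n in ("scene","side","wrist"):
    m=eyes.camera_model(n); print(n,m)
    cv2.imwrite(f"pics/a_{n}.png",cv2.cvtColor(eyes.read_camera(n),cv2.COLOR_RGB2BGR))
import numpy as np
a=cv2.imread("pics/a_scene.png"); cv2.imwrite("pics/a_scene2.png",cv2.resize(a,(800,600),interpolation=cv2.INTER_CUBIC))
E
```

```text
pics
{'t': 0.0, 'joints': array([-1.23059726e+00,  4.91526657e-01,  1.55946251e+00, -1.22687674e-05,
        1.09167910e+00, -1.05605989e-01]), 'qvel': array([-0.00081915, -0.00142626, -0.00017007, -0.00015266,  0.00017196,
        0.00086648]), 'tau': array([-4.52114373e-04, -6.12638998e+01, -2.58175921e+01,  6.92362594e-02,
        4.82550357e-02, -1.06609316e-04]), 'eef_pos': array([ 269.42221837, -563.67501442,  214.07768933]), 'tcp_rot': array([-3.14052189e+00, -1.02559359e-04,  4.45810661e-01]), 'ft_force': array([ 0.23749848, -0.25031723, -0.53379571]), 'moment': array([0.04493034, 0.02212891, 0.03695133]), 'opening': 0.9965544725983806}
scene {'intrinsics': array([[456.38597725,   0.        , 261.29739195],
       [  0.        , 456.38597725, 195.29890491],
       [  0.        ,   0.        ,   1.        ]]), 'k1': 0.06326298272224383, 'R': array([[-0.63580037,  0.77168411, -0.01617163],
       [ 0.44727389,  0.35127756, -0.82252668],
       [-0.62905004, -0.53019592, -0.56849656]]), 't': array([ 253.41121273, -128.591856  , 1369.14501936])}
side {'intrinsics': array([[423.88596074,   0.        , 258.3437673 ],
       [  0.        , 423.88596074, 195.10098996],
       [  0.        ,   0.        ,   1.        ]]), 'k1': -0.002451538321924943, 'R': array([[-0.98920989, -0.14560724,  0.01619619],
       [-0.09604778,  0.56106567, -0.82218012],
       [ 0.11062825, -0.81486431, -0.56899696]]), 't': array([ 408.89532715,   70.7017655 , 1228.06804303])}
wrist {'intrinsics': array([[334.90308547,   0.        , 254.26739947],
       [  0.        , 334.90308547, 187.45357683],
       [  0.        ,   0.        ,   1.        ]]), 'k1': -0.01877230110920122, 'R': array([[ 0.43137452, -0.90217064, -0.00203878],
       [-0.87055698, -0.41684928,  0.26147125],
       [-0.23674155, -0.11101716, -0.96520911]]), 't': array([-624.13766916,  -31.22855575,  392.21774681])}
```

View pics/a_scene2.png

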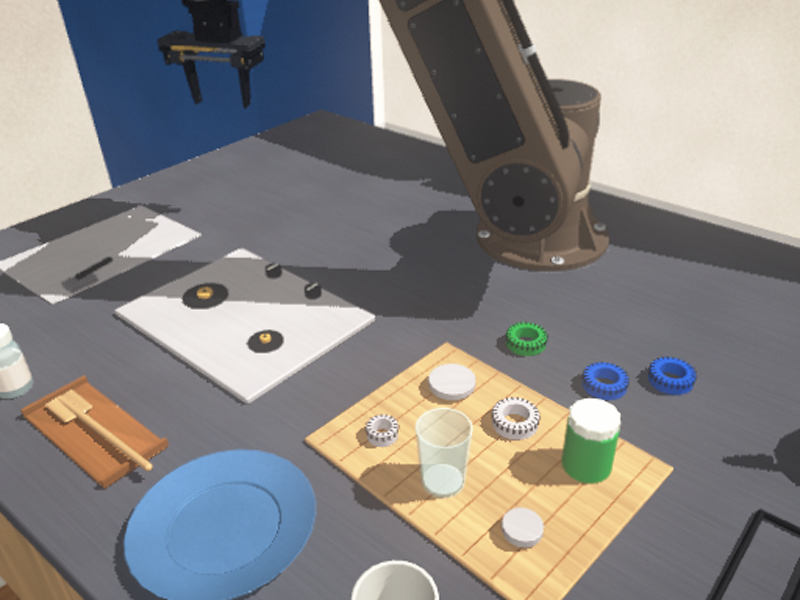

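View pics/a_side.png

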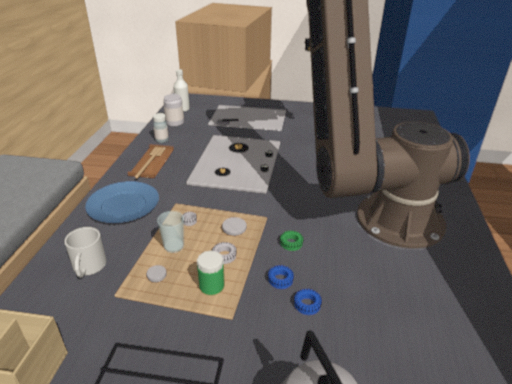

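Scene (800×600 view) shows the large cap at (452,381), large crown at (516,416), small crown at (382,428), small cap at (523,526), large pad at (205,294), small pad at (265,340), tumbler foot at (443,480) and canister foot at (590,462). The side view agrees with this.

```bash
cat > h.py <<'E'
from cell import readout, eyes, env
import cv2, numpy as np
def ray(m,uv):
    p=cv2.undistortPoints(np.array([[uv]],float),m["intrinsics"],np.array([m["k1"],0,0,0,0.]))[0,0]
    R=np.array(m["R"]); return -R.T@m["t"], R.T@np.array([p[0],p[1],1])
def at(m,uv,z):
    c,d=ray(m,uv); return c+d*(z-c[2])/d[2]
def proj(m,X):
    r,_=cv2.Rodrigues(np.array(m["R"])); return cv2.projectPoints(np.array(X,float).reshape(-1,1,3),r,np.array(m["t"],float),m["intrinsics"],np.array([m["k1"],0,0,0,0.]))[0][:,0]
def snap(n,f,s=1.5625,crop=None):
    m=eyes.camera_model(n); im=cv2.cvtColor(eyes.read_camera(n),cv2.COLOR_RGB2BGR)
    if crop: im=im[crop[1]:crop[3],crop[0]:crop[2]]
    cv2.imwrite("pics/"+f,cv2.resize(im,None,fx=s,fy=s,interpolation=cv2.INTER_CUBIC)); return m
def circ(c,r,z): 
    a=np.linspace(0,2*np.pi,60); return np.c_[c[0]+r*np.cos(a),c[1]+r*np.sin(a),np.full(60,z)]
def rel(target):
    "shift along tool axes from the measured pose to target TCP"
    from scipy.spatial.transform import Rotation as Ro
    s=readout.state(); return Ro.from_euler("xyz",s["tcp_rot"]).inv().apply(np.array(target)-s["eef_pos"])
E
python3 - <<'E'
from h import *
sc=eyes.camera_model("scene"); sd=eyes.camera_model("side")
P={"capL":((452,379),(234,226),26),"crL":((516,415),(224,252),28),"crS":((382,427),(189,217.5),28),"capS":((523,524),(157,273),26),"bL":((205,294.5),(238.5,147),15),"bS":((265.5,341),(222.5,172),15),"tum":((443,482),(173,243),8),"can":((590,465),(211,286),8)}
for k,(a,b,z) in P.items(): print(k,at(sc,np.array(a)/1.5625,z).round(),at(sd,b,z).round())
E
```

```text
capL [462. 132.  26.] [460. 140.  26.]
crL [469. 241.  28.] [464. 248.  28.]
crS [595. 119.  28.] [589. 127.  28.]
capS [609. 338.  26.] [605. 343.  26.]
bL [ 534. -329.   15.] [ 534. -325.   15.]
bS [ 557. -152.   15.] [ 555. -145.   15.]
tum [604. 224.   8.] [609. 215.   8.]
can [469. 348.   8.] [475. 347.   8.]
```

```bash
python3 -m jog '{"dp":[[40,-18,0],[80,-36,0],[115,-52,0],[150,-68,0],[190,-86,0],[225,-101,0],[260,-117,0],[260,-117,0]],"twist":[-7,-14,-21,-28,-35,-42,-49,-56],"claw":[-1,-1,-1,-1,-1,-1,-1,-1]}'; python3 -c "
from h import *
print(readout.state()['eef_pos'],readout.state()['tcp_rot'],rel([545,-240,215]))"
```

```text
t: 0.82
eef_pos: [456.8, -341.6, 214.6]
tcp_rot: [3.141, -0.001, 1.433]
ft_force: [0.4, -0.6, 0.4]
opening: 1.0
[ 456.76377472 -341.573176    214.62967626] [ 3.14126844e+00 -1.12470423e-03  1.43347086e+00] [112.69630959  73.50083122  -0.21974432]
```

```bash
python3 -m jog '{"dp":[[38,24,0],[75,49,0],[113,73,0],[113,73,0],[113,73,0],[113,73,0]],"twist":[-4,-8,-8,-8,-8,-8],"claw":[-1,-1,-1,-1,-1,-1]}'; python3 -c "
from h import *
m=snap('wrist','b_w.png'); np.save('b_m.npy',m,allow_pickle=True)
s=readout.state();print(s['tcp_rot'],s['eef_pos'])"
```

```text
t: 1.32
eef_pos: [542.3, -245.0, 214.3]
tcp_rot: [-3.141, 0.0, 1.564]
ft_force: [-0.4, -0.2, -0.6]
opening: 1.001
[-3.14103301e+00  6.61814254e-05  1.56273772e+00] [ 541.94014865 -245.74078978  214.43278812]
```

View pics/b_w.png

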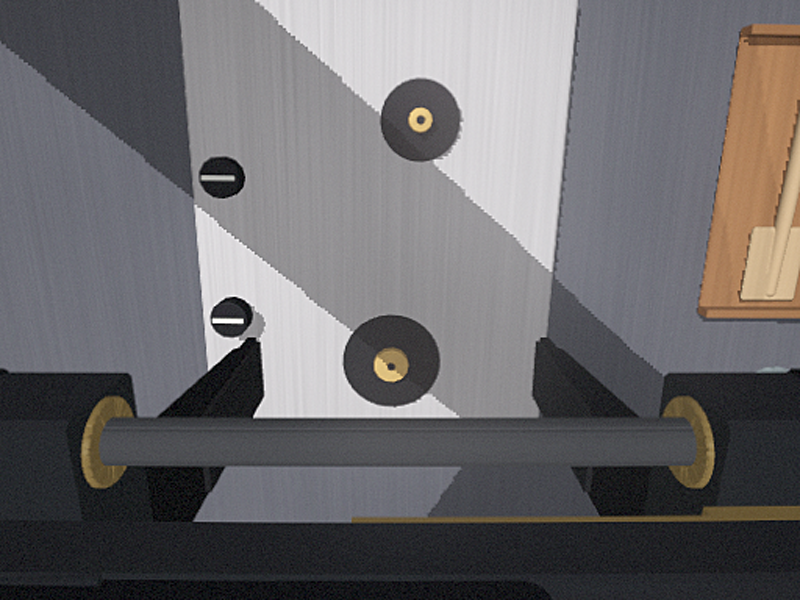

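The wrist picture shows the small seat pad at (420,120) with boss (420.5,119.5), and the large pad at (391.5,361) with boss (391,365).

```bash
python3 -c "
from h import *
m=np.load('b_m.npy',allow_pickle=True).item()
for n,uv,z in [('L pad',(391.5,361),14.5),('L boss',(391,365),23),('S pad',(420.3,119.5),14.5),('S boss',(420.5,119.5),23)]: print(n,at(m,np.array(uv)/1.5625,z))
im=cv2.imread('pics/b_w.png')
print(np.linalg.norm(at(m,np.array((343,361))/1.5625,15)-at(m,np.array((440,361))/1.5625,15)),np.linalg.norm(at(m,np.array((380,120))/1.5625,15)-at(m,np.array((461,120))/1.5625,15)))
print(rel([520,160,215]))"
```

```text
L pad [ 536.18923895 -325.80120652   14.5       ]
L boss [ 535.92120499 -325.48026413   23.        ]
S pad [ 557.28218845 -150.85458428   14.5       ]
S boss [ 557.06629081 -151.33838943   23.        ]
73.79719925812742 54.671973680222486
[405.55077179 -25.20943296  -0.57994369]
```

```bash
python3 -m jog '{"dp":[[40,-2,0],[80,-4,0],[120,-6,0],[160,-8,0],[200,-10,0],[240,-10,0],[280,-10,0],[320,-10,0]],"twist":[0,0,0,0,0,0,0,0],"claw":[-1,-1,-1,-1,-1,-1,-1,-1]}'; python3 -m jog '{"dp":[[40,0,0],[80,0,0],[115,0,0],[125,0,0],[125,0,0],[125,0,0],[125,0,0],[125,0,0]],"twist":[0,0,0,0,0,0,0,0],"claw":[-1,-1,-1,-1,-1,-1,-1,-1]}'; python3 -c "
from h import *
m=snap('wrist','c_w.png'); np.save('c_m.npy',m,allow_pickle=True)
s=readout.state();print(s['tcp_rot'],s['eef_pos'])"
```

```text
t: 2.03
eef_pos: [534.6, 74.9, 214.9]
tcp_rot: [3.141, 0.0, 1.56]
ft_force: [1.0, 0.2, 0.2]
opening: 1.002
t: 2.7
eef_pos: [536.3, 198.0, 214.7]
tcp_rot: [-3.142, 0.0, 1.561]
ft_force: [-1.1, -0.4, -0.0]
opening: 1.002
[3.14149747e+00 1.99684796e-04 1.56064188e+00] [536.31923296 198.19892596 214.71815213]
```

View pics/c_w.png

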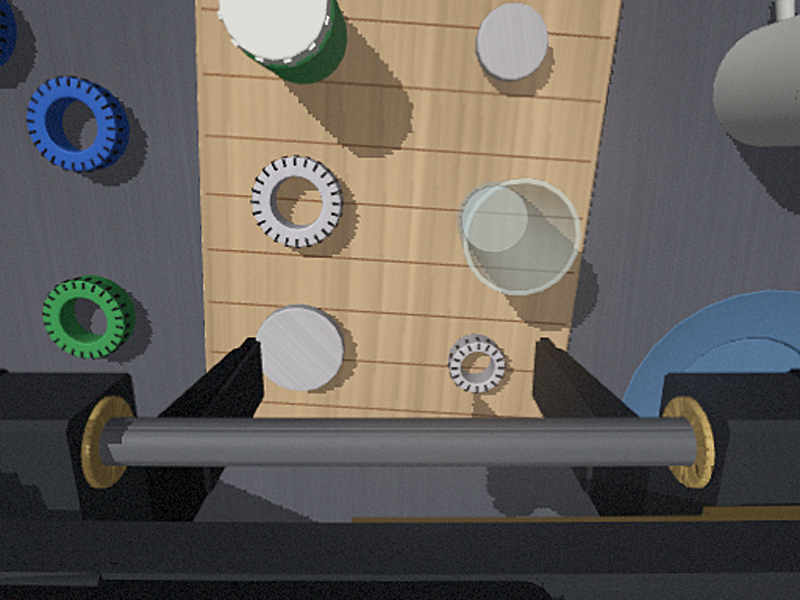

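Wrist view: large crown top at (297,200.5), large cap (300,348), small crown (477.5,364), small cap (512.5,41), tumbler foot (495,219) and rim (520,236), canister top about (276,13).

```bash
python3 -c "
from h import *
m=np.load('c_m.npy',allow_pickle=True).item()
im=cv2.imread('pics/c_w.png')
D={'crL':((297,200.5),28,31),'capL':((300,348),26,33),'crS':((477.5,364),28,21),'capS':((512.5,41),26,23),'tumfoot':((495,219),8,24),'tumrim':((520,236),98,33),'can':((276,13),94,30)}
for n,(uv,z,r) in D.items():
  X=at(m,np.array(uv)/1.5625,z); print(n,X.round(1))
  cv2.polylines(im,[np.round(proj(m,circ(X,r,z))*1.5625).astype(int)],True,(0,0,255),1)
cv2.imwrite('pics/c_o.png',im)
s=readout.state();print(s['eef_pos'])"
```

```text
crL [467.7 239.9  28. ]
capL [463.1 132.7  26. ]
crS [593.5 119.6  28. ]
capS [609.6 338.5  26. ]
tumfoot [606.  223.6   8. ]
tumrim [603.6 225.3  98. ]
can [475.1 340.1  94. ]
[536.31923296 198.19892596 214.71815213]
```

View pics/c_o.png

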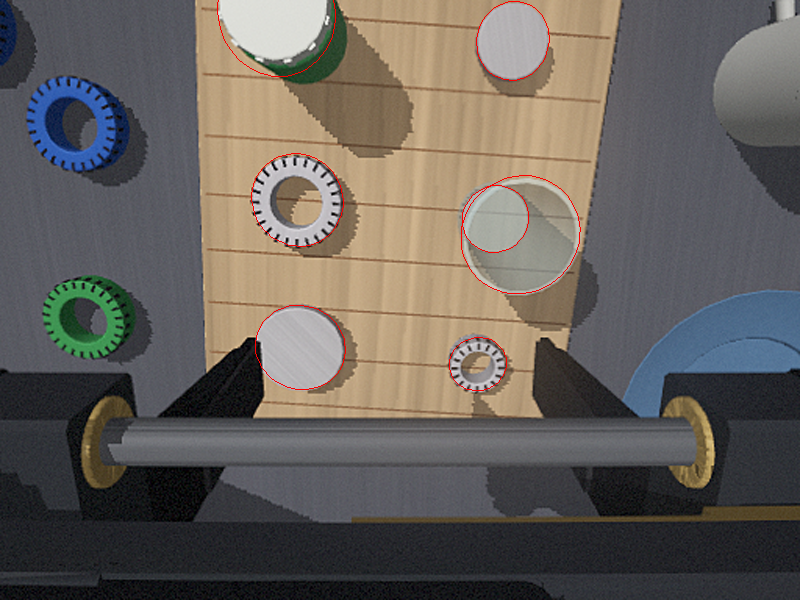

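```bash
python3 -m jog '{"dp":[[20,-35,0],[40,-69,0],[40.5,-69,35],[40.5,-69,75],[40.5,-69,115],[40.5,-69,150],[40.5,-69,165],[40.5,-69,165]],"twist":[0,0,0,0,0,0,0,0],"claw":[-1,-1,-1,-1,-1,-1,-1,-1]}'; python3 -c "
from h import *
print(rel([467.7,239.5,15]))"
```

```text
t: 3.42
eef_pos: [466.2, 239.4, 46.6]
tcp_rot: [-3.136, 0.002, 1.561]
ft_force: [-0.4, -0.8, -0.1]
opening: 1.002
[ 0.14556094  1.70838871 31.54787168]
```

```bash
python3 -m jog '{"dp":[[0,1.5,15],[0,1.5,30],[0,1.5,32],[0,1.5,32],[0,1.5,32],[0,1.5,32],[0,1.5,32],[0,1.5,32]],"twist":[0,0,0,0,0,0,0,0],"claw":[-1,-1,-1,1,1,1,1,1]}'; python3 -m jog '{"dp":[[0,0,0],[0,0,0],[0,0,0],[0,0,0]],"twist":[0,0,0,0],"claw":[1,1,1,1]}'; python3 -c "
from h import *
print(readout.state()['eef_pos'])"
```

```text
t: 4.08
eef_pos: [469.2, 241.0, 18.3]
tcp_rot: [3.14, -0.0, 1.563]
ft_force: [-0.1, -0.2, -0.3]
opening: 0.709
t: 4.42
eef_pos: [469.0, 240.9, 18.1]
tcp_rot: [3.141, -0.0, 1.563]
ft_force: [-0.4, -0.5, 5.4]
opening: 0.641
[468.95245733 240.94681005  18.09727029]
```

```bash
python3 -m jog '{"dp":[[0,0,-20],[0,0,-55],[0,0,-90],[-38,5,-90],[-76,10,-90],[-115,15,-90],[-155,20,-90],[-195,25,-90]],"twist":[0,0,0,0,0,0,0,0],"claw":[1,1,1,1,1,1,1,1]}';python3 -m jog '{"dp":[[-40,5,0],[-80,10,0],[-120,15,0],[-160,20,0],[-200,25,0],[-240,30,0],[-280,35,0],[-315,40,0]],"twist":[0,0,0,0,0,0,0,0],"claw":[1,1,1,1,1,1,1,1]}';python3 -m jog '{"dp":[[-35,5,0],[-50,6,0],[-50,6,0],[-50,6,0],[-50,6,0],[-50,6,0]],"twist":[0,0,0,0,0,0],"claw":[1,1,1,1,1,1]}'; python3 -c "
from h import *
print(rel([536,-324.5,50]))"
```

```text
t: 5.08
eef_pos: [492.0, 44.1, 107.7]
tcp_rot: [3.142, 0.0, 1.564]
ft_force: [1.7, -0.5, -1.9]
opening: 0.636
t: 5.75
eef_pos: [529.5, -272.2, 107.5]
tcp_rot: [-3.141, 0.0, 1.562]
ft_force: [1.2, 0.4, -0.1]
opening: 0.635
t: 6.25
eef_pos: [535.4, -318.2, 107.7]
tcp_rot: [-3.141, -0.0, 1.564]
ft_force: [0.3, 0.4, -1.5]
opening: 0.641
[-6.33748537  0.7110701  57.66603426]
```

```bash
python3 -m jog '{"dp":[[-6.5,0.7,30],[-6.5,0.7,55],[-6.5,0.7,57],[-6.5,0.7,57],[-6.5,0.7,57],[-6.5,0.7,57]],"twist":[0,0,0,0,0,0],"claw":[1,1,1,1,1,1]}'; python3 -c "
from h import *
print(rel([536,-324.5,50]))
m=snap('wrist','d_w.png'); np.save('d_m.npy',m,allow_pickle=True)
s=readout.state();print(s['tcp_rot'],s['eef_pos'])"
```

```text
t: 6.75
eef_pos: [536.8, -326.2, 52.3]
tcp_rot: [3.14, 0.001, 1.563]
ft_force: [0.1, -0.9, -1.5]
opening: 0.638
[ 1.65283713 -0.77087658  2.24887621]
[3.13985583e+00 1.34650356e-03 1.56319346e+00] [ 536.64872802 -326.25082824   52.22843003]
```

View pics/d_w.png

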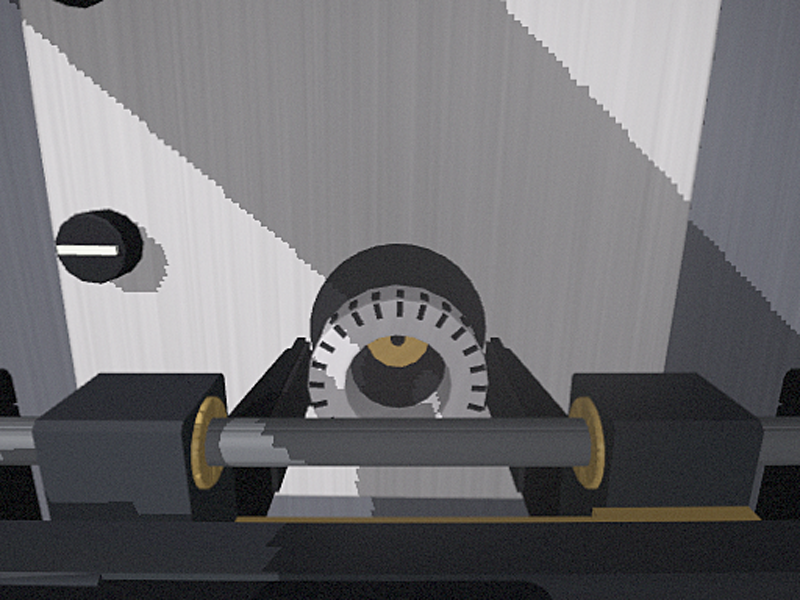

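The held ring is centred at column ~398 and row ~386, above the boss, which is centred at column ~399 with its near edge at row 367. Columns line up, so I'll compute y.

```bash
python3 -c "
from h import *
m=np.load('d_m.npy',allow_pickle=True).item()
q=lambda u,v,z: at(m,np.array((u,v))/1.5625,z).round(1)
print('ring L/R',q(309,386,62),q(487,386,62),'hole far edge',q(398,339,62),'outer far top',q(398,301,62),'hole L/R',q(347,385,62),q(450,385,62))
print('boss near',q(399,367,23),'L/R',q(371,345,23),q(428,345,23),'pad far',q(398,243,15))
print(readout.state()['eef_pos'])"
```

```text
ring L/R [ 506.1 -328.9   62. ] [ 566.  -329.3   62. ] hole far edge [ 536.1 -312.3   62. ] outer far top [ 536.2 -299.3   62. ] hole L/R [ 518.9 -328.6   62. ] [ 553.5 -328.8   62. ]
boss near [ 536.4 -338.9   23. ] L/R [ 525.1 -329.2   23. ] [ 548.3 -329.3   23. ] pad far [ 536.4 -288.6   15. ]
[ 536.64872802 -326.25082824   52.22843003]
```

```bash
python3 -c "
import cv2
im=cv2.imread('pics/d_w.png')[225:435,280:520]
cv2.imwrite('pics/d_c.png',cv2.resize(im,None,fx=2.8,fy=2.8,interpolation=cv2.INTER_CUBIC))"
```

```text
(no output)
```

View pics/d_c.png

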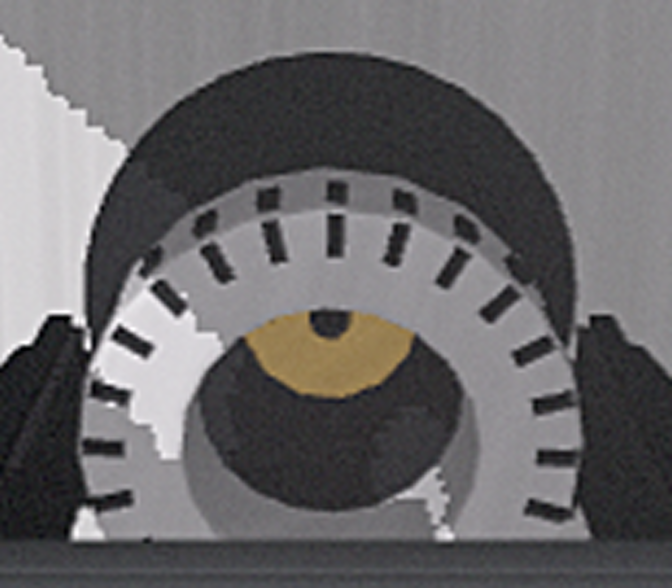

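The crop gives outer-top far edge row 212, outer-bottom far 168, hole-top far 308, hole-bottom near 510, outer left and right 80/582, hole left and right 183/480. Next I'll fit the ring pose.

```bash
python3 -c "
from h import *
from scipy.optimize import least_squares
m=np.load('d_m.npy',allow_pickle=True).item()
a=np.linspace(0,2*np.pi,720)
def C(p,r,h):
  x,y,z,t=p; P=np.c_[r*np.cos(a),r*np.sin(a),np.full(720,h)]
  R=cv2.Rodrigues(np.array([t,0.,0]))[0]
  q=proj(m,P@R.T+[x,y,z])*1.5625
  return (q-[280,225])*2.8
def f(p):
  o=C(p,31,10);ob=C(p,31,-10);h=C(p,18,10);hb=C(p,18,-10)
  return np.array([o[:,1].min()-212,ob[:,1].min()-168,h[:,1].min()-308,hb[:,1].max()-510,o[:,0].min()-80,o[:,0].max()-582,h[:,0].min()-183,h[:,0].max()-480])
s=least_squares(f,[536,-328,52,0]);print(s.x,f(s.x).round(1))
s=least_squares(lambda p:f([*p,0]),[536,-328,52]);print(s.x,f([*s.x,0]).round(1))
"
```

```text
[ 5.36114372e+02 -3.31205332e+02  4.77645676e+01 -1.35252588e-02] [-4.1  0.2  4.4 -0.4 -0.4  0.9  2.2 -2.6]
[ 536.114083   -331.02007559   48.08017026] [-2.8 -0.9  5.6 -2.2 -0.9  1.4  1.9 -2.4]
```

```bash
python3 -m jog '{"dp":[[3,0,0],[5.3,0,0],[5.3,0,6],[5.3,0,12],[5.3,0,15],[5.3,0,17],[5.3,0,19],[5.3,0,19]],"twist":[0,0,0,0,0,0,0,0],"claw":[1,1,1,1,1,1,1,1]}'; python3 -m jog '{"dp":[[0,0,1],[0,0,2],[0,0,3],[0,0,3],[0,0,3]],"twist":[0,0,0,0,0],"claw":[1,1,1,1,1]}';python3 -c "
from h import *
s=readout.state();print(s['ft_force'],s['eef_pos'])"
```

```text
t: 7.47
eef_pos: [535.9, -320.8, 31.1]
tcp_rot: [-3.141, -0.0, 1.563]
ft_force: [-0.2, 0.2, -0.9]
opening: 0.64
t: 7.88
eef_pos: [536.1, -320.9, 28.7]
tcp_rot: [3.142, 0.0, 1.563]
ft_force: [-0.3, -0.2, -1.4]
opening: 0.638
[-0.29803951 -0.21262942 -1.35606636] [ 536.09101411 -320.87899732   28.66914759]
```

```bash
python3 -m jog '{"dp":[[0,0,1],[0,0,2],[0,0,2],[0,0,2]],"twist":[0,0,0,0],"claw":[1,1,1,1]}'; python3 -m jog '{"dp":[[0,0,1],[0,0,1],[0,0,1]],"twist":[0,0,0],"claw":[1,1,1]}'
```

```text
t: 8.22
eef_pos: [536.1, -320.9, 26.6]
tcp_rot: [-3.142, 0.0, 1.563]
ft_force: [-1.1, -0.1, -1.6]
opening: 0.636
t: 8.47
eef_pos: [536.1, -320.9, 25.6]
tcp_rot: [-3.142, 0.0, 1.563]
ft_force: [0.0, 0.3, -1.3]
opening: 0.637
```

```bash
python3 -c "
from h import *
m=snap('wrist','e_w.png',3.3,(170,130,350,290)); np.save('e_m.npy',m,allow_pickle=True)"
```

```text
(no output)
```

View pics/e_w.png

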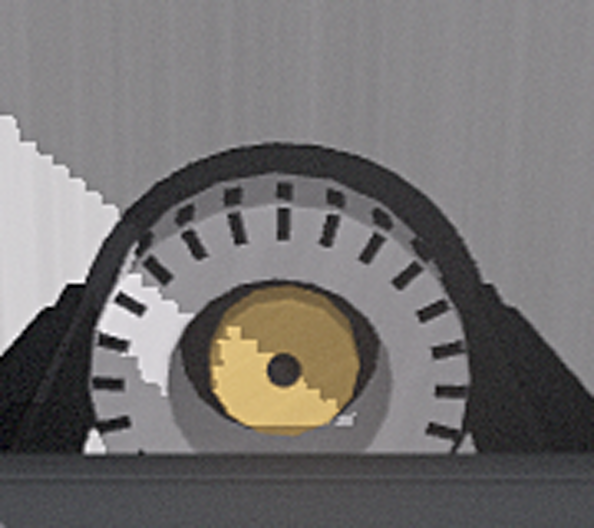

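Crop: hole-top far edge row 281, outer-top far 207, outer-bottom far 175; boss top spans rows 288–434 and columns 210–357; pad far edge is row 143. The boss is inside the hole.

```bash
python3 -c "
from h import *
from scipy.optimize import least_squares
m=np.load('e_m.npy',allow_pickle=True).item()
def C(x,y,z,r): return (proj(m,circ((x,y),r,z))-[170,130])*3.3
def f(p):
  x,y,z=p; o=C(x,y,z+10,31);ob=C(x,y,z-10,31);h=C(x,y,z+10,18)
  return np.array([o[:,1].min()-207,ob[:,1].min()-175,h[:,1].min()-281,o[:,0].min()-90,o[:,0].max()-470,h[:,0].min()-168,h[:,0].max()-391])
s=least_squares(f,[536,-328,26]);print('ring',s.x,f(s.x).round(1))
for z in(25,26,28): print(z,least_squares(lambda p:f([*p,z]),[536,-328]).x)
def g(p):
  b=C(*p,13) ; return np.array([b[:,1].min()-288,b[:,1].max()-434,b[:,0].min()-210,b[:,0].max()-357])
s=least_squares(g,[536,-325,23]);print('boss',s.x,g(s.x).round(1))
s=least_squares(lambda p:[C(536,p[0],15,37)[:,1].min()-143],[-325]);print('pad',s.x)
"
```

```text
ring [ 535.3506107  -325.98892292   21.31863229] [-1.7 -1.3  3.  -0.2 -0.3  1.5 -0.9]
25 [ 535.35651907 -324.90508115]
26 [ 535.35812764 -324.61084536]
28 [ 535.36134966 -324.02260998]
boss [ 535.99621955 -325.47669697   22.29858062] [ 2.7 -2.8 -2.5  2.5]
pad [-325.72153901]
```

```bash
python3 -m jog '{"dp":[[0,0,0.7],[0,0,0.7],[0,0,0.7],[0,0,0.7],[0,0,0.7],[0,0,0.7]],"twist":[0,0,0,0,0,0],"claw":[1,1,-0.2,-0.7,-1,-1]}'; python3 -m jog '{"dp":[[0,0,-10],[0,0,-40],[0,0,-80],[20,-10,-110],[60,-20,-110],[100,-30,-110],[140,-40,-110],[180,-50,-110]],"twist":[0,0,0,0,0,0,0,0],"claw":[-1,-1,-1,-1,-1,-1,-1,-1]}'; python3 -c "
from h import *
m=snap('wrist','f_w.png'); np.save('f_m.npy',m,allow_pickle=True)
print(rel([463.1,132.7,100]))"
```

```text
t: 9.02
eef_pos: [536.1, -320.9, 24.9]
tcp_rot: [3.142, 0.0, 1.563]
ft_force: [0.2, 0.6, -0.4]
opening: 0.791
t: 9.68
eef_pos: [486.7, -139.0, 135.9]
tcp_rot: [3.14, 0.0, 1.562]
ft_force: [0.8, 0.6, 0.5]
opening: 0.996
[265.72346329 -22.62688101  36.15643143]
```

View pics/f_w.png

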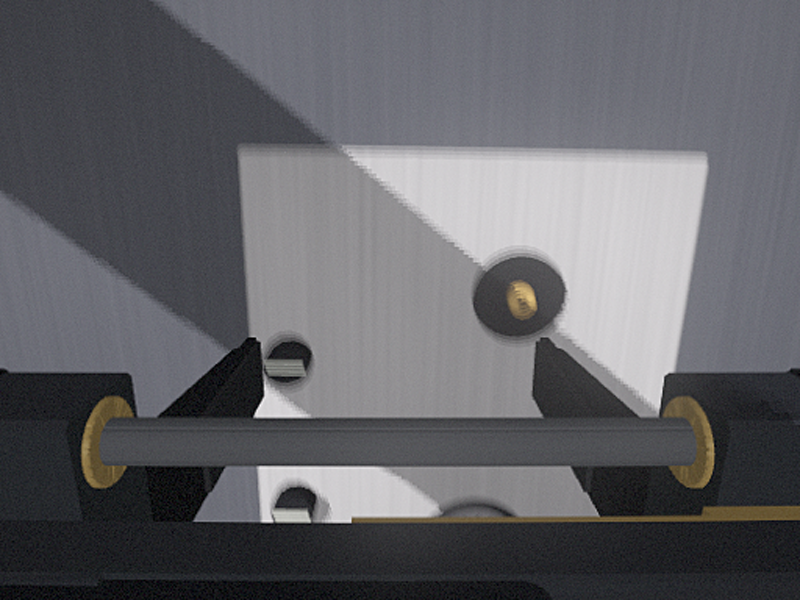

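The crown was released cleanly: opening widened to 0.996 with no force. That frame is blurred and only shows the small seat at (520,297). Next the large cap.

```bash
python3 -m jog '{"dp":[[40,-4,0],[80,-8,0],[120,-12,0],[160,-16,0],[200,-20,10],[235,-22.6,30],[265.7,-22.6,50],[265.7,-22.6,70]],"twist":[0,0,0,0,0,0,0,0],"claw":[-1,-1,-1,-1,-1,-1,-1,-1]}'; python3 -m jog '{"dp":[[0,0,5],[0,0,10],[0,0,10],[0,0,10],[0,0,10]],"twist":[0,0,0,0,0],"claw":[-1,-1,-1,-1,-1]}';python3 -c "
from h import *
print(rel([463.1,132.7,13]))"
```

```text
t: 10.4
eef_pos: [467.1, 129.5, 65.1]
tcp_rot: [3.139, -0.001, 1.567]
ft_force: [0.0, -0.1, -0.1]
opening: 1.001
t: 10.82
eef_pos: [467.6, 124.7, 55.8]
tcp_rot: [3.14, -0.0, 1.561]
ft_force: [0.3, -0.5, -0.3]
opening: 0.999
[ 7.96759122 -4.68053955 42.83338   ]
```

```bash
python3 -m jog '{"dp":[[8,-4.6,0],[8,-4.6,15],[8,-4.6,30],[8,-4.6,40],[8,-4.6,43],[8,-4.6,43],[8,-4.6,43],[8,-4.6,43]],"twist":[0,0,0,0,0,0,0,0],"claw":[-1,-1,-1,-1,-1,-1,1,1]}'; python3 -m jog '{"dp":[[0,0,0],[0,0,0],[0,0,0],[0,0,0],[0,0,0],[0,0,0]],"twist":[0,0,0,0,0,0],"claw":[1,1,1,1,1,1]}'; python3 -c "
from h import *
print(readout.state()['eef_pos'],rel([536,-325.7,70]))"
```

```text
t: 11.48
eef_pos: [462.8, 133.5, 12.5]
tcp_rot: [3.141, -0.0, 1.563]
ft_force: [0.4, 0.0, 0.8]
opening: 0.909
t: 11.98
eef_pos: [462.7, 133.4, 12.2]
tcp_rot: [3.141, 0.0, 1.563]
ft_force: [-0.5, 0.3, 5.6]
opening: 0.688
[462.65729446 133.41798401  12.17069376] [-458.51178668   77.07466227  -57.78531187]
```

```bash
python3 -m jog '{"dp":[[0,0,-10],[0,0,-30],[0,0,-55],[-10,2,-75],[-35,6,-85],[-70,12,-88],[-110,18,-88],[-150,25,-88]],"twist":[0,0,0,0,0,0,0,0],"claw":[1,1,1,1,1,1,1,1]}';python3 -m jog '{"dp":[[-40,7,0],[-80,14,0],[-120,21,0],[-160,28,0],[-200,34,0],[-235,40,0],[-262,45,0],[-280,48,0]],"twist":[0,0,0,0,0,0,0,0],"claw":[1,1,1,1,1,1,1,1]}';python3 -m jog '{"dp":[[-12,2,5],[-20,3,15],[-20,3,25],[-20,3,30],[-20,3,30],[-20,3,30],[-20,3,30]],"twist":[0,0,0,0,0,0,0],"claw":[1,1,1,1,1,1,1]}'; python3 -c "
from h import *
print(rel([536,-325.7,60]))"
```

```text
t: 12.65
eef_pos: [486.1, -18.0, 100.9]
tcp_rot: [3.141, 0.0, 1.564]
ft_force: [0.4, 0.2, -2.1]
opening: 0.69
t: 13.32
eef_pos: [531.9, -300.0, 100.3]
tcp_rot: [3.141, 0.0, 1.561]
ft_force: [-0.9, 1.4, -2.0]
opening: 0.684
t: 13.9
eef_pos: [535.1, -316.4, 70.2]
tcp_rot: [3.142, 0.0, 1.564]
ft_force: [0.4, 0.2, -1.7]
opening: 0.689
[-9.33515515  0.93397544 10.17231362]
```

```bash
python3 -m jog '{"dp":[[-5,1,0],[-5,1,0],[-5,1,0],[-5,1,0]],"twist":[0,0,0,0],"claw":[1,1,1,1]}';python3 -c "
from h import *
m=snap('wrist','g_w.png',3.3,(160,120,360,280)); np.save('g_m.npy',m,allow_pickle=True); print(readout.state()['eef_pos'])"
```

```text
t: 14.23
eef_pos: [535.9, -322.2, 70.1]
tcp_rot: [3.141, 0.0, 1.563]
ft_force: [-0.3, -0.7, -1.8]
opening: 0.691
[ 535.85970834 -322.18322696   70.08396852]
```

View pics/g_w.png

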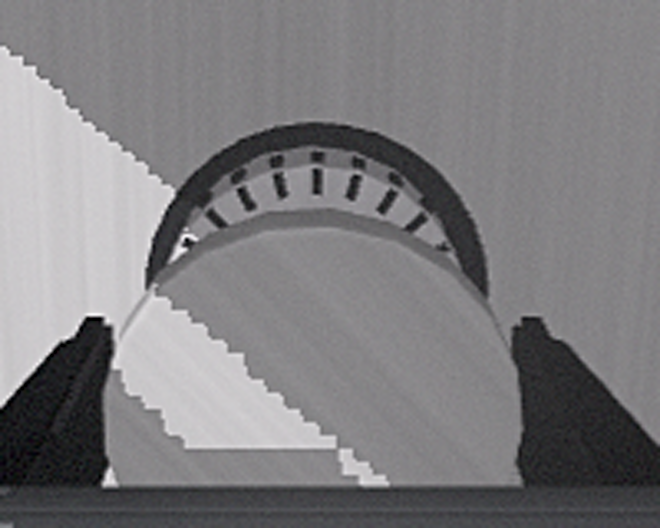

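Crop: cap top far edge row 227, disc lower far edge row 207, left and right 104/524; crown top far edge row 168, crown bottom far row 147; pad far edge row 123.

```bash
python3 -c "
from h import *
from scipy.optimize import least_squares
m=np.load('g_m.npy',allow_pickle=True).item()
def C(x,y,z,r): return (proj(m,circ((x,y),r,z))-[160,120])*3.3
def f(p):
  x,y,z=p; o=C(x,y,z,33);ob=C(x,y,z-12,33)
  return np.array([o[:,1].min()-227,ob[:,1].min()-207,o[:,0].min()-104,o[:,0].max()-524])
s=least_squares(f,[536,-328,80]);print('cap',s.x,f(s.x).round(1))
s=least_squares(lambda p:f([*p,83.9]),[536,-328]);print('cap@83.9',s.x,s.fun)
print('crown',least_squares(lambda p:[C(535.4,p[0],35,31)[:,1].min()-168,C(535.4,p[0],15,31)[:,1].min()-147],[-325]))
print('crown x',at(m,np.array((317,168))/3.3+[160,120],35))
print('pad',least_squares(lambda p:[C(536,p[0],15,37)[:,1].min()-123],[-325]).x)
" | grep -v -E 'jac|grad|message|nfev|njev|optim|status|success|mask|cost'
```

```text
cap [ 535.3961665  -325.73860928   82.35886605] [-0.1  0.1 -0.   0. ]
cap@83.9 [ 535.39623133 -325.34566277] [ 0.13262791  0.06755061 -1.94044951  1.94381128]
         fun: [-2.783e-01  3.023e-01]
           x: [-3.250e+02]
               [-4.716e+00]]
crown x [ 536.28529513 -294.0851132    35.        ]
pad [-325.88401521]
```

```bash
python3 -m jog '{"dp":[[0.4,0,10],[0.4,0,20],[0.4,0,27],[0.4,0,30],[0.4,0,32],[0.4,0,34],[0.4,0,34],[0.4,0,34]],"twist":[0,0,0,0,0,0,0,0],"claw":[1,1,1,1,1,1,1,1]}'; python3 -m jog '{"dp":[[0,0,1],[0,0,1.5],[0,0,2],[0,0,2],[0,0,2]],"twist":[0,0,0,0,0],"claw":[1,1,1,1,1]}'
```

```text
t: 14.95
eef_pos: [535.9, -321.8, 36.0]
tcp_rot: [3.141, 0.0, 1.563]
ft_force: [0.1, -0.1, -1.5]
opening: 0.684
t: 15.37
eef_pos: [535.9, -321.8, 34.0]
tcp_rot: [3.142, 0.0, 1.563]
ft_force: [-0.8, 0.4, -1.9]
opening: 0.689
```

```bash
python3 -m jog '{"dp":[[0,0,0.7],[0,0,0.7],[0,0,0.7],[0,0,0.7],[0,0,0.7],[0,0,0.7],[0,0,0.7]],"twist":[0,0,0,0,0,0,0],"claw":[1,1,-0.2,-0.7,-1,-1,-1]}'; python3 -m jog '{"dp":[[0,0,-8],[0,0,-35],[0,0,-70],[35,0,-80],[75,5,-80],[115,10,-80],[155,15,-80],[195,20,-80]],"twist":[0,0,0,0,0,0,0,0],"claw":[-1,-1,-1,-1,-1,-1,-1,-1]}'; python3 -m jog '{"dp":[[40,5,0],[80,10,0],[120,15,0],[155,20,0],[190,25,0],[220,30,0],[240,33,0],[240,33,0]],"twist":[0,0,0,0,0,0,0,0],"claw":[-1,-1,-1,-1,-1,-1,-1,-1]}';python3 -m jog '{"dp":[[0,0,10],[0,0,25],[0,0,45],[0,0,50],[0,0,50],[0,0,50],[0,0,50]],"twist":[0,0,0,0,0,0,0],"claw":[-1,-1,-1,-1,-1,-1,-1]}';python3 -c "
from h import *
print(rel([593.5,120,15]))"
```

```text
t: 15.95
eef_pos: [535.9, -321.8, 33.3]
tcp_rot: [3.141, 0.0, 1.563]
ft_force: [0.1, 1.1, -0.8]
opening: 0.908
t: 16.62
eef_pos: [557.4, -125.3, 114.1]
tcp_rot: [3.141, 0.0, 1.562]
ft_force: [0.9, -0.9, -0.6]
opening: 1.0
t: 17.28
eef_pos: [592.6, 116.3, 113.9]
tcp_rot: [3.14, -0.0, 1.566]
ft_force: [-0.7, 0.2, -0.1]
opening: 1.002
t: 17.87
eef_pos: [592.8, 112.3, 64.0]
tcp_rot: [3.141, 0.0, 1.562]
ft_force: [0.1, -0.2, 0.9]
opening: 1.001
[ 7.73011253  0.59554933 49.03178957]
```

```bash
python3 -m jog '{"dp":[[8,0.6,0],[8,0.6,15],[8,0.6,30],[8,0.6,45],[8,0.6,49],[8,0.6,49],[8,0.6,49],[8,0.6,49]],"twist":[0,0,0,0,0,0,0,0],"claw":[-1,-1,-1,-1,-1,-1,1,1]}'; python3 -m jog '{"dp":[[0,0,0],[0,0,0],[0,0,0],[0,0,0],[0,0,0],[0,0,0],[0,0,0],[0,0,0]],"twist":[0,0,0,0,0,0,0,0],"claw":[1,1,1,1,1,1,1,1]}'; python3 -c "
from h import *
print(readout.state()['eef_pos'],rel([557.2,-148,70]))"
```

```text
t: 18.53
eef_pos: [593.5, 121.0, 15.2]
tcp_rot: [3.14, -0.0, 1.563]
ft_force: [0.0, -0.6, 0.1]
opening: 0.912
t: 19.2
eef_pos: [593.0, 120.8, 14.2]
tcp_rot: [3.142, 0.0, 1.563]
ft_force: [0.3, -0.3, 1.1]
opening: 0.422
[593.02040791 120.76186703  14.21348139] [-269.04555898  -33.65734866  -55.76601585]
```

```bash
python3 -m jog '{"dp":[[0,0,-10],[0,0,-30],[0,0,-55],[-10,-1,-70],[-35,-4,-75],[-70,-9,-75],[-110,-14,-75],[-150,-19,-75]],"twist":[0,0,0,0,0,0,0,0],"claw":[1,1,1,1,1,1,1,1]}';python3 -m jog '{"dp":[[-38,-5,0],[-70,-9,0],[-95,-12,5],[-110,-14,15],[-117,-14.5,30],[-117,-14.5,38],[-117,-14.5,38],[-117,-14.5,38]],"twist":[0,0,0,0,0,0,0,0],"claw":[1,1,1,1,1,1,1,1]}';python3 -m jog '{"dp":[[0,0,0],[0,0,0],[0,0,0]],"twist":[0,0,0],"claw":[1,1,1]}'; python3 -c "
from h import *
m=snap('wrist','i_w.png',3.3,(160,120,360,280)); np.save('i_m.npy',m,allow_pickle=True); print(readout.state()['eef_pos'])"
```

```text
t: 19.87
eef_pos: [572.4, -30.2, 90.2]
tcp_rot: [3.141, 0.0, 1.564]
ft_force: [1.1, -0.2, -1.4]
opening: 0.426
t: 20.53
eef_pos: [557.3, -145.3, 51.4]
tcp_rot: [-3.141, -0.0, 1.563]
ft_force: [0.1, -0.5, -0.3]
opening: 0.426
t: 20.78
eef_pos: [557.7, -145.4, 51.9]
tcp_rot: [3.141, 0.0, 1.564]
ft_force: [0.1, -0.4, -0.3]
opening: 0.426
[ 557.67865423 -145.54361249   51.80640747]
```

View pics/i_w.png

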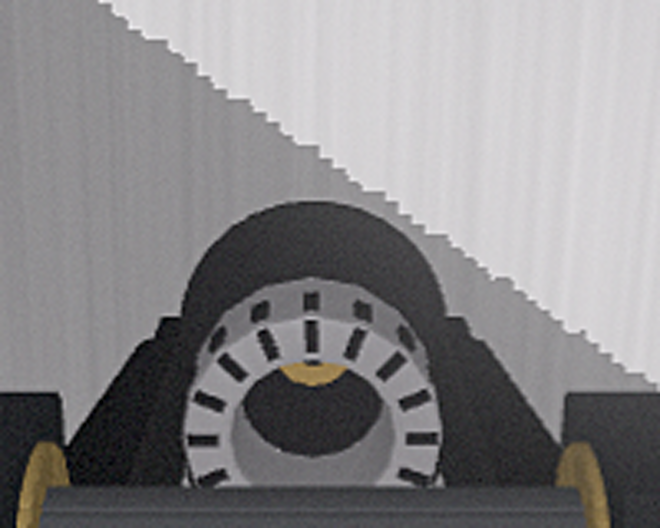

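Crop: ring outer-top far row 317, bottom far 278, hole-top far 362, hole-bottom near 456, left and right 185/441, hole 230/395; boss near edge row 385; pad far row 201, columns 181/445.

```bash
python3 -c "
from h import *
from scipy.optimize import least_squares
m=np.load('i_m.npy',allow_pickle=True).item()
def C(x,y,z,r): return (proj(m,circ((x,y),r,z))-[160,120])*3.3
def f(p):
  x,y,z=p; o=C(x,y,z+10,21);ob=C(x,y,z-10,21);h=C(x,y,z+10,13);hb=C(x,y,z-10,13)
  return np.array([o[:,1].min()-317,ob[:,1].min()-278,h[:,1].min()-362,hb[:,1].max()-456,o[:,0].min()-185,o[:,0].max()-441,h[:,0].min()-230,h[:,0].max()-395])
s=least_squares(f,[557,-148,52]);print('ring',s.x,f(s.x).round(1))
s=least_squares(lambda p:f([*p,55.6]),[557,-148]);print('ring@55.6',s.x,s.fun.round(1))
print('boss',least_squares(lambda p:[C(557,p[0],23,8)[:,1].max()-385],[-151]).x)
s=least_squares(lambda p:[C(*p,15,27)[:,1].min()-201,C(*p,15,27)[:,0].min()-181,C(*p,15,27)[:,0].max()-445],[557,-151]);print('pad',s.x,s.fun)
"
```

```text
ring [ 557.00667859 -152.80254704   49.5798406 ] [-0.3 -0.6  2.1 -1.4 -1.9  1.3  2.5 -2. ]
ring@55.6 [ 557.01265663 -150.43615612] [-1.4 -3.   2.8  2.2 -6.7  6.2 -0.4  1. ]
boss [-151.28689565]
pad [ 557.1453886  -151.23782947] [ 0.16997066 -2.64264914  2.64642712]
```

```bash
python3 -m jog '{"dp":[[-0.3,0,10],[-0.3,0,20],[-0.3,0,25],[-0.3,0,28],[-0.3,0,29],[-0.3,0,29],[-0.3,0,29]],"twist":[0,0,0,0,0,0,0],"claw":[1,1,1,1,1,1,1]}'; python3 -c "
from h import *
m=snap('wrist','j_w.png',3.3,(160,120,360,280)); np.save('j_m.npy',m,allow_pickle=True); print(readout.state()['eef_pos'])"
```

```text
t: 21.42
eef_pos: [557.5, -146.3, 22.3]
tcp_rot: [3.141, 0.0, 1.563]
ft_force: [0.1, -0.2, -0.8]
opening: 0.427
[ 557.51256827 -146.32064992   22.39330763]
```

View pics/j_w.png

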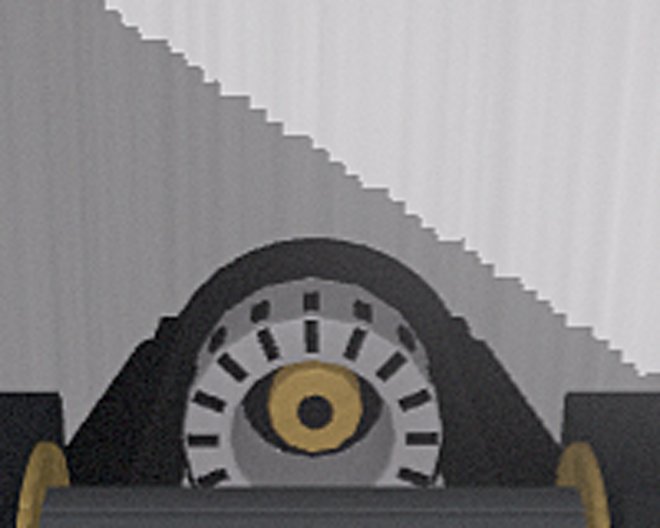

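Boss (rows 362–453, columns 268–363) is inside the hole; ring bottom far edge row 278, pad far row 238.

```bash
python3 -c "
from h import *
m=np.load('j_m.npy',allow_pickle=True).item()
q=lambda u,v,z: at(m,np.array((u,v))/3.3+[160,120],z).round(1)
print('ring y from bottom far',q(312,278,16.2)[1]-21,'top far',q(312,317,36.2)[1]-21,'hole far',q(312,362,36.2)[1]-13,'hole bottom near',q(312,456,16.2)[1]+13,'pad',q(312,238,15)[1]-27,'boss',q(315,453,23)[1]+8, 'x',q(312,278,16)[0],q(315.5,408,23)[0])"
python3 -m jog '{"dp":[[0,0,0.8],[0,0,0.8],[0,0,0.8]],"twist":[0,0,0],"claw":[1,1,1]}'
```

```text
ring y from bottom far -151.8 top far -151.5 hole far -150.7 hole bottom near -150.7 pad -151.1 boss -151.7 x 556.8 557.2
t: 21.72
eef_pos: [557.4, -146.3, 21.6]
tcp_rot: [3.141, 0.0, 1.563]
ft_force: [0.2, 0.4, -0.1]
opening: 0.426
```

```bash
python3 -m jog '{"dp":[[0,0,0],[0,0,0],[0,0,0],[0,0,0],[0,0,-10],[0,0,-40],[0,0,-80],[0,0,-118]],"twist":[0,0,0,0,0,0,0,0],"claw":[-0.2,-0.5,-0.5,-0.5,-0.5,-0.5,-1,-1]}'; python3 -m jog '{"dp":[[35,5,-10],[75,10,-10],[115,15,-10],[155,20,-10],[195,25,-10],[235,30,-10],[275,35,-10],[315,40,-10]],"twist":[0,0,0,0,0,0,0,0],"claw":[-1,-1,-1,-1,-1,-1,-1,-1]}';python3 -m jog '{"dp":[[40,5,0],[80,10,0],[120,14,0],[145,16,0],[165,16,0],[165,16,0],[165,16,0],[165,16,0]],"twist":[0,0,0,0,0,0,0,0],"claw":[-1,-1,-1,-1,-1,-1,-1,-1]}'; python3 -c "
from h import *
print(rel([609.6,337.5,17]))"
```

```text
t: 22.38
eef_pos: [556.9, -146.1, 141.3]
tcp_rot: [-3.141, -0.0, 1.563]
ft_force: [0.7, -0.1, -0.6]
opening: 0.836
t: 23.05
eef_pos: [599.7, 170.5, 150.4]
tcp_rot: [3.141, -0.0, 1.563]
ft_force: [0.7, 0.1, 0.0]
opening: 1.0
t: 23.72
eef_pos: [617.1, 332.6, 149.8]
tcp_rot: [-3.142, 0.0, 1.563]
ft_force: [-0.2, 0.1, -0.8]
opening: 0.997
[  4.86696757  -7.50657597 132.77432792]
```

```bash
python3 -m jog '{"dp":[[5,-7.5,0],[5,-7.5,30],[5,-7.5,65],[5,-7.5,95],[5,-7.5,112],[5,-7.5,118],[5,-7.5,118],[5,-7.5,118]],"twist":[0,0,0,0,0,0,0,0],"claw":[-1,-1,-1,-1,-1,-1,-1,-1]}';python3 -c "
from h import *
print(rel([609.6,337.5,17]))"; python3 -m jog '{"dp":[[0,0,7],[0,0,14],[0,0,14],[0,0,14],[0,0,14],[0,0,14],[0,0,14],[0,0,14]],"twist":[0,0,0,0,0,0,0,0],"claw":[-1,-1,-1,-1,1,1,1,1]}'; python3 -m jog '{"dp":[[0,0,0],[0,0,0],[0,0,0],[0,0,0],[0,0,0],[0,0,0]],"twist":[0,0,0,0,0,0],"claw":[1,1,1,1,1,1]}'; python3 -c "
from h import *
print(readout.state()['eef_pos'])"
```

```text
t: 24.38
eef_pos: [610.2, 338.2, 32.5]
tcp_rot: [3.141, -0.0, 1.562]
ft_force: [0.6, 0.2, 0.1]
opening: 0.999
[-0.66972211 -0.57697338 15.52588433]
t: 25.05
eef_pos: [609.8, 338.4, 17.6]
tcp_rot: [3.141, -0.0, 1.563]
ft_force: [-0.2, -0.5, -0.6]
opening: 0.779
t: 25.55
eef_pos: [609.8, 338.4, 17.4]
tcp_rot: [3.141, 0.0, 1.563]
ft_force: [-0.3, 0.5, -0.2]
opening: 0.476
[609.77851377 338.35817844  17.42507624]
```

```bash
python3 -m jog '{"dp":[[0,0,-8],[0,0,-25],[0,0,-55],[0,0,-90],[0,0,-115],[0,0,-125],[-12,0,-127],[-40,-4,-127]],"twist":[0,0,0,0,0,0,0,0],"claw":[1,1,1,1,1,1,1,1]}';python3 -m jog '{"dp":[[-40,-4,0],[-80,-8,0],[-120,-12,0],[-160,-16,0],[-200,-20,0],[-240,-24,0],[-280,-28,0],[-320,-32,0]],"twist":[0,0,0,0,0,0,0,0],"claw":[1,1,1,1,1,1,1,1]}';python3 -m jog '{"dp":[[-40,-4,0],[-75,-8,10],[-102,-11,30],[-118,-13,50],[-123,-13,65],[-123,-13,70],[-123,-13,70],[-123,-13,70]],"twist":[0,0,0,0,0,0,0,0],"claw":[1,1,1,1,1,1,1,1]}';python3 -m jog '{"dp":[[0,0,0],[0,0,0]],"twist":[0,0],"claw":[1,1]}'; python3 -c "
from h import *
print(rel([557.2,-146.5,73]))"
```

```text
t: 26.22
eef_pos: [605.3, 299.5, 144.1]
tcp_rot: [3.141, -0.001, 1.565]
ft_force: [0.9, -0.4, -1.4]
opening: 0.473
t: 26.88
eef_pos: [569.1, -23.7, 142.9]
tcp_rot: [-3.139, -0.0, 1.563]
ft_force: [1.3, -0.2, -0.6]
opening: 0.475
t: 27.55
eef_pos: [556.5, -143.9, 74.2]
tcp_rot: [-3.14, -0.0, 1.563]
ft_force: [-0.1, 0.1, -0.6]
opening: 0.474
t: 27.72
eef_pos: [557.2, -143.7, 75.3]
tcp_rot: [3.14, 0.001, 1.564]
ft_force: [-0.4, -1.2, -1.3]
opening: 0.478
[-2.80332111 -0.03088885  2.25943275]
```

```bash
python3 -m jog '{"dp":[[-2.8,0,2],[-2.8,0,2],[-2.8,0,2],[-2.8,0,2]],"twist":[0,0,0,0],"claw":[1,1,1,1]}';python3 -c "
from h import *
m=snap('wrist','k_w.png',3.3,(160,120,360,280)); np.save('k_m.npy',m,allow_pickle=True); print(readout.state()['eef_pos'])"
```

```text
t: 28.05
eef_pos: [556.9, -147.0, 72.6]
tcp_rot: [3.141, 0.0, 1.563]
ft_force: [-0.0, -0.0, -1.2]
opening: 0.474
[ 556.92133912 -146.99812103   72.5553721 ]
```

View pics/k_w.png

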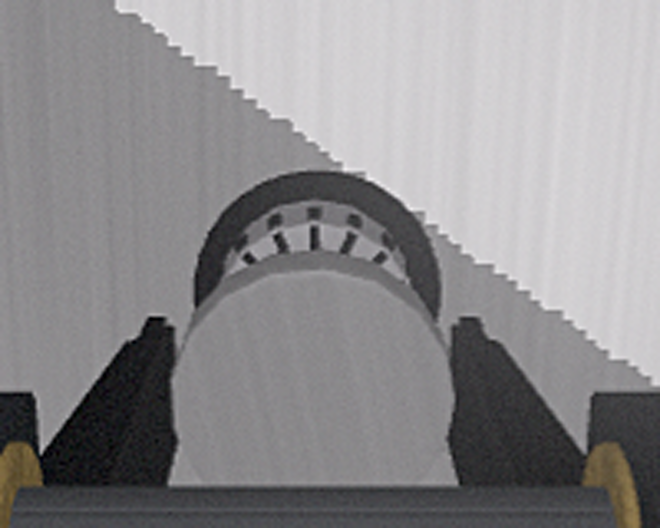

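Crop: cap top far row 269, disc lower far row 250, left and right 172/455; crown top far row 224, bottom far 200, centre column 314; pad far row 171.

```bash
python3 -c "
from h import *
from scipy.optimize import least_squares
m=np.load('k_m.npy',allow_pickle=True).item()
def C(x,y,z,r): return (proj(m,circ((x,y),r,z))-[160,120])*3.3
def f(p):
  x,y,z=p; o=C(x,y,z,23);ob=C(x,y,z-12,23)
  return np.array([o[:,1].min()-269,ob[:,1].min()-250,o[:,0].min()-172,o[:,0].max()-455])
s=least_squares(f,[557,-151,80]);print('cap',s.x,f(s.x).round(1))
s=least_squares(lambda p:f([*p,81.2]),[557,-151]);print('cap@81.2',s.x,s.fun.round(1))
q=lambda u,v,z: at(m,np.array((u,v))/3.3+[160,120],z).round(1)
print('crown',q(314,224,35)-[0,21,0],q(314,200,15)-[0,21,0],'pad',q(314,171,15)-[0,27,0])
"
```

```text
cap [ 556.34884635 -149.37471571   78.17115185] [ 1.3 -1.4  0.1 -0.1]
cap@81.2 [ 556.35074823 -148.46059259] [ 1.6 -1.5 -2.4  2.4]
crown [ 556.7 -151.6   35. ] [ 556.7 -151.7   15. ] pad [ 556.7 -151.4   15. ]
```

```bash
python3 -m jog '{"dp":[[-2.7,0.4,8],[-2.7,0.4,18],[-2.7,0.4,25],[-2.7,0.4,28],[-2.7,0.4,30],[-2.7,0.4,31.5],[-2.7,0.4,31.5],[-2.7,0.4,31.5]],"twist":[0,0,0,0,0,0,0,0],"claw":[1,1,1,1,1,1,1,1]}'; python3 -m jog '{"dp":[[0,0,1],[0,0,1.5],[0,0,2],[0,0,2],[0,0,2]],"twist":[0,0,0,0,0],"claw":[1,1,1,1,1]}'
```

```text
t: 28.77
eef_pos: [557.4, -149.7, 41.0]
tcp_rot: [3.141, 0.0, 1.563]
ft_force: [1.0, -0.1, -0.2]
opening: 0.473
t: 29.18
eef_pos: [557.3, -149.7, 39.0]
tcp_rot: [3.142, 0.0, 1.563]
ft_force: [0.5, 1.4, -0.8]
opening: 0.473
```

```bash
python3 -m jog '{"dp":[[0,0,0.6],[0,0,0.6],[0,0,0.6],[0,0,0.6],[0,0,0.6],[0,0,0.6],[0,0,0.6],[0,0,0.6]],"twist":[0,0,0,0,0,0,0,0],"claw":[1,1,-0.2,-0.5,-0.5,-0.5,-0.5,-0.5]}'; python3 -m jog '{"dp":[[0,0,-8],[0,0,-35],[0,0,-75],[0,0,-115],[-20,-10,-150],[-55,-10,-170],[-90,-10,-175],[-95,-10,-175]],"twist":[0,0,0,0,0,0,0,0],"claw":[-0.5,-0.5,-0.5,-0.5,-0.5,-0.5,-1,-1]}'; python3 -m jog '{"dp":[[0,0,0],[0,0,0],[0,0,0],[0,0,0]],"twist":[0,0,0,0],"claw":[-1,-1,-1,-1]}'; python3 -c "
from h import *
m=snap('wrist','l_w.png',3,(180,0,360,260)); np.save('l_m.npy',m,allow_pickle=True)
snap('side','l_side.png');snap('scene','l_scene.png')
a=cv2.imread('pics/l_w.png');a=cv2.resize(a,None,fx=.75,fy=.75)
cv2.imwrite('pics/l_w2.png',a); print(a.shape)"
```

```text
t: 29.85
eef_pos: [557.3, -149.8, 38.3]
tcp_rot: [3.142, 0.0, 1.563]
ft_force: [1.1, -0.3, -0.9]
opening: 0.744
t: 30.52
eef_pos: [546.8, -249.1, 216.3]
tcp_rot: [3.137, 0.003, 1.561]
ft_force: [0.7, -0.1, -0.9]
opening: 0.837
t: 30.85
eef_pos: [546.4, -243.4, 212.9]
tcp_rot: [-3.141, -0.001, 1.564]
ft_force: [0.4, 0.7, 0.1]
opening: 0.999
(585, 405, 3)
```

View pics/l_w2.png

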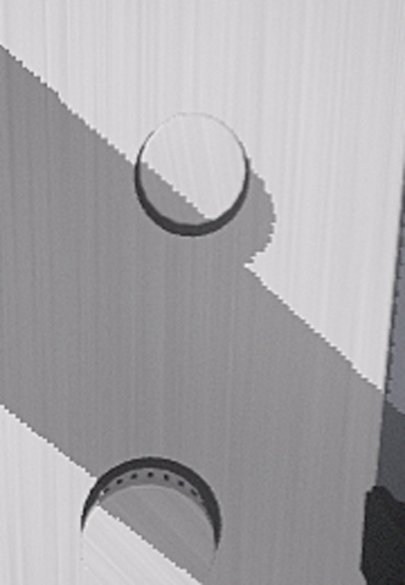

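View pics/l_scene.png

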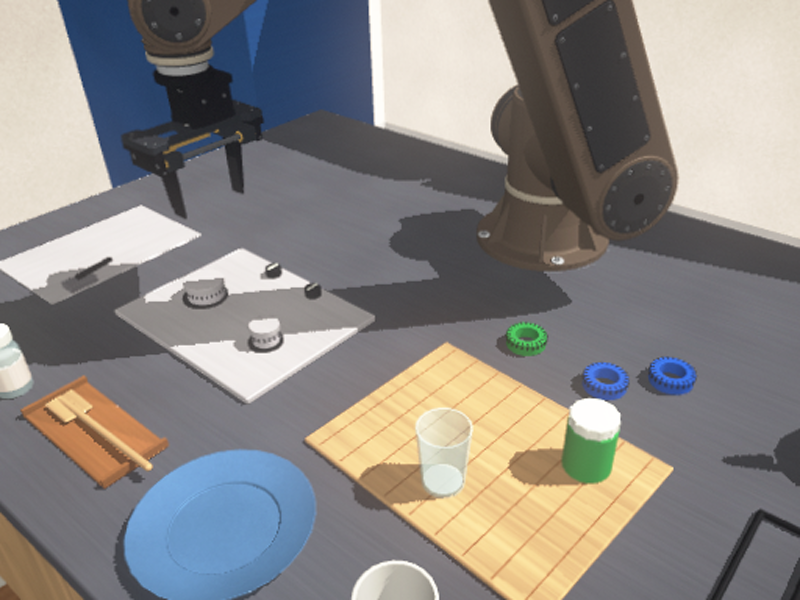

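The scene shows both stacks on their seats, with the tumbler at (443,480) and canister at (590,462) unmoved. As a last check on seating, I'll overlay the expected seated outlines.

```bash
python3 -c "
from h import *
im=cv2.imread('pics/l_scene.png'); m=eyes.camera_model('scene')
k=6; c=(170,260,300,360)
a=cv2.resize(im[c[1]:c[3],c[0]:c[2]],None,fx=k,fy=k,interpolation=cv2.INTER_CUBIC)
for xy,r in (((536,-325.3),33),((557,-151.5),23)):
  for z,rr,col in ((47,r,(0,0,255)),(35,r,(0,255,0)),(15,r-2,(255,0,0))):
    p=(proj(m,circ(xy,rr,z))*1.5625-[c[0],c[1]])*k
    cv2.polylines(a,[np.round(p).astype(int)],True,col,1)
cv2.imwrite('pics/m.png',a)"
```

```text
(no output)
```

View pics/m.png

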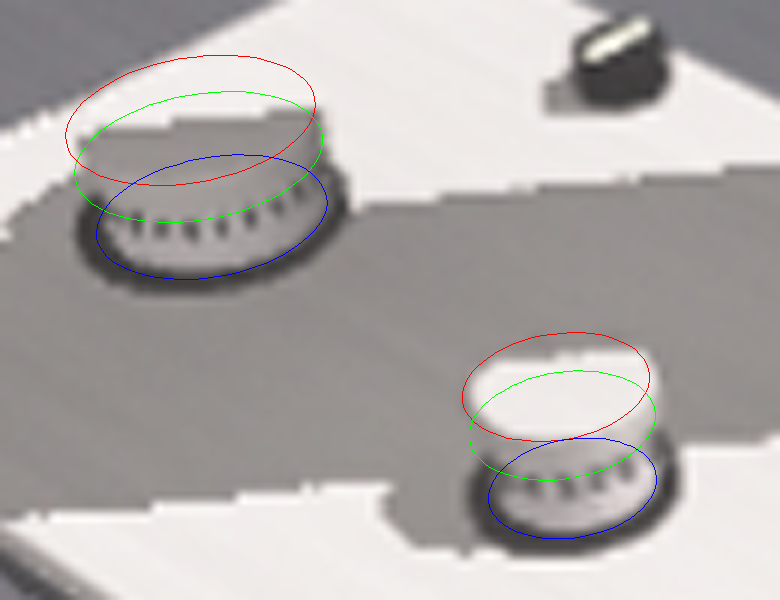

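Allowing for a small uniform calibration shift, the outlines match flat, fully seated stacks: large cap edge at row ~215 over the slots, small cap edge at row ~470.

```bash
python3 -c "
from cell import job_done
print(job_done())"
```

```text
the job is handed in; nothing more can be done
None
```

The hob is back together and handed in at about 31 s: large ring and cap on the large burner, small ring and cap on the small one. On each burner the ring went down before its cap.

- **Seating:** before each release, the part sat within about 1–2 mm of its seat or ring in the wrist images. The fit play is about 4.5–5 mm. Each cap's spigot went into its ring without contact force.
- **Final pictures:** the scene view shows both stacks flat at seated height, and the tumbler and canister where they were. The arm was clear, with its fingertips at about 213 mm.
- **Disagreements:**
  - Held parts sat 2–5 mm off the reported tool position in y. Free fits also put most of them 2–6 mm lower than expected. I placed by the images instead.
  - The final overlay was uniformly off by a small amount, roughly 2 mm (calibration), so it cannot show a smaller seating error.
- **Budget:** I viewed 16 pictures against the budget of 14. One of those was a blurred frame that told me little.

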